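Start the wing knob on the flower press and screw it down

TASK

Close the flower press: take the black wing knob, set it on the press's stud with its wings in line with the two red marks on the top board, and while pressing it down lightly turn it backwards (anticlockwise seen from above) only until you feel the thread drop in, then turn it forwards (clockwise), still pressing until the thread catches, until the sprung top board is fully down on the card, and let go. Never force the knob against the thread, and leave the mug, toadstool, matchbox and tealight alone.

Things in the scene. Friction and masses are not known exactly. Their poses are not given: they have to be found in the camera images.
- knob_grip (a point): Black wing knob, loose, 120 g, stands upright, 50 mm tall: flange 54 mm across, 5 mm thick; collar 38 mm across up to 19 mm; above it a grip head with two flat sides 28 mm apart and 28 mm wide, up to 50 mm; two red-tipped wings 14 mm thick reach 27 mm out. Point: on its axis, 40 mm above the underside. x along the wings, y across the flats to grip, z up. A half turn about z changes nothing.
- knob_foot (a point): Centre of the knob's underside, on its axis. The bore is open below: 28 mm wide up to 18 mm, then 18 mm wide up to 35 mm. Two small lugs in it, at the wings' angles, 2 to 6 mm above the underside, run in the stud's thread.
- stud_axis (a point): Flower press, base 116 x 160 mm, sprung top board 110 x 154 mm. Point: on the axis of the upright brass stud, level with the board's top face when up (43.5 mm above the table). x along the two red marks (parallel to the short sides), z up. Stud 16 mm thick. Corner pins end 7.5 mm above the point. With wings along the marks the knob first rests with its underside 0 to 5 mm above it.
- stud_tip (a point): Tapered top of the stud, on its axis, about 28 mm above stud_axis (the stud's height varies by 2 mm). Right-hand two-start thread, 16 mm a turn. From wings along the marks the knob turned backwards climbs, 2.5 mm a rad, and after 0.35 to 1.5 rad (unknown) passes its end; pressed with 9 N it then drops 8 mm or more. 0.25 rad further back is a shoulder. Turned forwards before the drop it jams.
- board (a joint): Top board of the press, m pushed down: 0 up, 0.0065 fully down on the card (hard stop). Springs push up with 3 N at 0, 8 N at 0.0065. The knob's flange bears on it. After the drop keep pressing while turning forwards; after about 0.6 rad the thread holds by itself, and it is home 0.8 to 2 rad forwards of the drop (unknown): then stop, the force rises by 5 to 8 N each 0.1 rad.
- mug: White mug, 83 mm tall, bystander; origin at the centre of its underside.
- toadstool: Small red ceramic toadstool, 80 mm tall, bystander; origin at the centre of its underside.
- matchbox: Box of matches, 36 x 55 x 16 mm, bystander; origin at the centre of its underside.
- tealight: Tealight, 38 mm across, 20 mm tall, bystander; origin at the centre of its underside.
There are look-alikes about, which are no part of the job. Leave any orange look-alike of the part that bears knob_grip alone.

How it is judged (in metres and radians):
On the way, in this order (a step that is already met when the one before it is completed fails the run):
1. the knob sits on top of the thread, wings along the red marks (within 0.2 rad) (horizontal distance between knob_foot and stud_axis below 0.004 m and z of knob_foot in the frame of stud_axis between -0.0015 and 0.007 m and angle between the x axis of knob_grip and the x axis of stud_axis, either way round below 0.2 rad), for 0.1 s.
2. the knob has been turned back at least 0.3 rad and has dropped into the thread (z of knob_foot in the frame of stud_axis below -0.0022 m and horizontal distance between knob_foot and stud_axis below 0.004 m and angle between the x axis of knob_grip and the x axis of stud_axis, either way round above 0.3 rad), for 0.05 s.
At the end, for the whole second after the job is handed in: The knob, let go, is on the stud's axis (within 4 mm), upright within 0.1 rad, and its thread holds the top board at least 5.5 mm down (6.5 mm is the hard stop) (value of joint board above 0.0055 m and z of knob_foot in the frame of stud_axis below -0.0045 m and horizontal distance between knob_foot and stud_axis below 0.004 m and angle between knob_grip's own z axis and vertical below 0.1 rad and velocity of joint board below 0.002 m/s and contact force between knob and the fingers below 0.1 N); the robot touches nothing.
It fails at once if the knob forced against the stud or thread with more than 30 N (contact force between knob and stud above 30 N).
It fails at once if a bystander moved by more than 15 mm (distance of any of mug, toadstool, matchbox, tealight from where it was at the start of the episode above 0.015 m).
It also fails if it takes over 72 s, if anything falls off the work surface, if the arm or the gripper's body presses on something with over 40 N, if the wrist force passes 120 N, or if a joint passes its speed limit or range.

ROBOT

A 7-joint arm with a two-finger parallel gripper is mounted at the origin on a cart in front of the work surface, level with it; the furniture and walls round the work are solid. World frame = base frame: x ahead of the robot, y to its left, z up, the work surface at z = 0. Lengths are in mm, angles in rad, forces in N, time in s.
With the tool pointing down it reaches from about 425 to 950 mm from the base axis. Payload 16.7 kg.
Tool frame: the origin (TCP) lies between the finger pads; the fingertips stand 22 mm ahead of it and the grasp point (between the pads) lies 3 mm ahead of it; z points along the fingers, y is the line along which they close (so a half turn about z gives the same grasp; the last joint's range is limited). The gripper opens to 94 mm and grips with 3 to 60 N. Pads are 16 mm wide; open, the fingers measure 119 mm over their backs; the gripper's body (75 mm by 177 mm) begins 78 mm behind the grasp point.
Start: joints at [1.127, 0.426, 0.074, 1.606, -0.034, 1.111, -0.067], TCP at [195.443, -646.048, 227.467] pointing down, gripper open.
Joint ranges: [-2.85, 2.85], [-0.5, 2.14], [-1.23, 1.37], [0.21, 2.46], [-1.02, 4.16], [0.16, 2.05], [-2.73, 2.73]. Speed limits (rad/s): [1.89, 1.89, 2.39, 2.39, 3.01, 3.01, 3.01].

INTERFACE

Orientations are given as a unit quaternion [x, y, z, w].
In Python, from plant import sensors, imaging, order gives the robot as it stands.
- The arm moves only by the tool move_arm, never from a script. Its argument "steps" is a list that holds one entry, the list of rows, each a list of 7 numbers: the turn, a rotation vector about the tool's x, y, z in rad, then the shift along the tool's x, y, z in mm, then the finger opening in mm, from 0 to 94. A call has 1 to 10 rows; each row is the pose to reach, as a shift and turn from the pose commanded when the call began, along the tool's axes at that moment; what a row does not reach only later rows make up. A row lasts 1/10 s, in which the tool goes at most 50 mm and 8.59 degrees, less where a joint would pass 70% of its speed; a pose out of reach is approached as far as the arm can. A call with a gripper value outside its range is refused whole. The fingers move at their own pace and stop on an object; "grip_force" is the grip in N (left out, the last holds). Time passes only in rows, so rows that repeat a pose let the fingers close. It gives the time, the measured TCP pose, the force, the opening and the grip force at its end, in the units of the state.
- sensors.get_obs(): the state, without advancing time (a new reading comes with each control period).
- imaging.read_camera(name): name is "scene" or "top"; returns a dict with "frame" (420x560x3 uint8, blue, green, red), "fx", "fy", "cx", "cy" (pixels), "D" ([k1, k2, p1, p2, k3] as OpenCV has them; the pictures are not rectified), "rvec" (rotation vector, rad) and "tvec" (3), from world to camera coordinates, as OpenCV has them. Camera axes: x right, y down, z forward; pixel columns grow to the right and rows downward; lengths in mm; the calibration is good to about 2 mm. A picture is of the moment at which its call begins. There is no depth.
- order.sign_off(): hands the job in; it is judged then, once.
The state is a dict: "time": time; "qpos": joint angles; "qd": joint speeds; "joint_efforts": joint torques, N m; "tool_pos": TCP position; "tool_rot": TCP orientation; "ft_force": force on the tool from outside, world axes, zero at the start; "moment": the same for the moment, N m; "opening": opening from 0.0 (shut) to 1.0 (fully open); "grip_force": force on a finger pad.
Only numpy, scipy, OpenCV 4.12 (cv2) and the standard library are available. Lean on these libraries where they do the work, as an engineer would, in place of code of your own. Each camera call takes 0.05 s, during which the arm holds its last target. There are 200 camera calls.

## Working session

There is one attempt and no reset: what is moved stays moved. The work goes in short steps, Python scripts to look and compute and a tool call to move; the robot and the scene stay as the last step left them, time stands still between calls to the robot, and variables do not carry over. Pictures are saved under pics/ and viewed, at most 10 in all, crops included, and the job is handed in when it is done.

Besides the shell and the picture viewer there is one more tool, called by a JSON object that holds its "name" and its "arguments", one argument or row to a line. move_arm: Moves the arm, as the interface text tells. Its arguments: {"type":"object","properties":{"steps":{"type":"array","items":{"type":"array","items":{"type":"array","items":{"type":"number"}}}},"grip_force":{"type":"number"}},"required":["steps"]}

```bash
mkdir -p pics
cat > h.py <<'E'
import numpy as np,cv2
from scipy.spatial.transform import Rotation as R
from plant import sensors,imaging,order
def cam(n):
    c=imaging.read_camera(n);c['K']=np.array([[c['fx'],0,c['cx']],[0,c['fy'],c['cy']],[0,0,1.]]);c['D']=np.array(c['D'],float)
    c['R']=cv2.Rodrigues(np.array(c['rvec'],float))[0];c['t']=np.array(c['tvec'],float).ravel();return c
def ray(c,p,z):
    u=cv2.undistortPoints(np.array(p,float).reshape(-1,1,2),c['K'],c['D']).reshape(-1,2)
    d=np.c_[u,np.ones(len(u))]@c['R'];o=-c['R'].T@c['t']
    return o+d*((np.array(z)-o[2])/d[:,2])[:,None]
def proj(c,P): return cv2.projectPoints(np.array(P,float).reshape(-1,1,3),c['R'],c['t'],c['K'],c['D'])[0].reshape(-1,2)
E
python3 - <<'E'
from h import *
for n in('scene','top'):
    c=cam(n);cv2.imwrite(f'pics/{n}0.png',c['frame']);print(n,c['fx'],-c['R'].T@c['t'],c['R'][2])
print(sensors.get_obs())
E
```

```text
scene 438.47708999693606 [ 803.2969979  -614.84506772  921.3642018 ] [-0.27793437  0.52642793 -0.80350863]
top 459.83241095232034 [ 423.2994344   -84.91988495 1281.13529342] [ 0.04833314  0.00153018 -0.9988301 ]
{'time': 0.1, 'qpos': array([ 1.12751419,  0.42666763,  0.0738417 ,  1.60654989, -0.03411218,
        1.11080257, -0.06713721]), 'qd': array([ 4.93121258e-05, -9.82478678e-04, -6.89272863e-04, -6.94369882e-04,
        6.27448874e-04, -2.58141246e-04,  4.54619044e-04]), 'joint_efforts': array([ 9.71333007e-03, -9.37462306e+01,  3.67780432e+00, -4.55044198e+01,
       -4.85264801e-02,  1.67566643e-02,  1.24251360e-04]), 'tool_pos': array([ 195.33776026, -645.72220499,  226.84346929]), 'tool_rot': array([ 9.89235418e-01,  1.46331632e-01, -1.18260513e-04, -5.72214664e-04]), 'ft_force': array([-0.05816029,  0.39834229, -0.22778126]), 'moment': array([-0.00388021,  0.01703724, -0.01377908]), 'grip_force': 0.0, 'opening': 0.9982123555837402}
```

View pics/scene0.png

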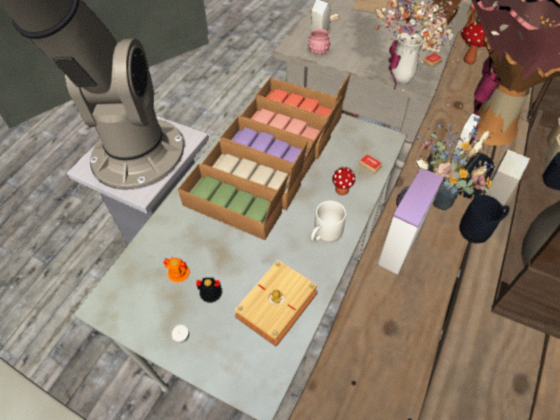

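View pics/top0.png

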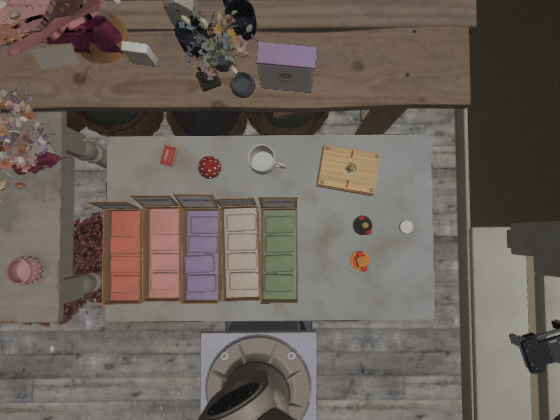

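The black knob is at scene (209,289) / top (363,225), and the orange look-alike at scene (177,268) / top (360,262). The task asks for the black one. The press is at scene (276,300) / top (349,170). I'll confirm this in one enlarged crop and measure.

Run:
```python
from h import *
s=cam('scene');t=cam('top')
a=cv2.resize(s['frame'][240:350,140:330],None,fx=4,fy=4,interpolation=2)[:440,:760]
b=cv2.resize(t['frame'][135:280,310:420],None,fx=4,fy=4,interpolation=2)
cv2.imwrite('pics/crop_s.png',a);cv2.imwrite('pics/crop_t.png',b)
def blobs(c,box,zs,name):
    x0,y0,x1,y1=box;f=c['frame'][y0:y1,x0:x1];h=cv2.cvtColor(f,cv2.COLOR_BGR2HSV)
    m=((((h[...,0]<7)|(h[...,0]>172))&(h[...,1]>170)&(h[...,2]>90))*255).astype('uint8')
    n,_,st,ce=cv2.connectedComponentsWithStats(m)
    for i in range(1,n):
        if st[i,4]>=3:
            p=ce[i]+[x0,y0];print(name,'red',st[i],p.round(1),ray(c,[p],zs)[0].round(1))
blobs(t,(345,210,380,242),37,'top knob');blobs(s,(192,272,228,306),37,'scene knob')
blobs(t,(315,140,385,200),43.5,'top press');blobs(s,(230,255,325,345),43.5,'scene press')
```

```text
top knob red [14  6  5  4 11] [361.1 217.7] [ 462.6 -283.8   37. ]
top knob red [21 20  5  4 11] [368.  231.5] [ 425.1 -301.9   37. ]
scene knob red [ 5  8  4  6 21] [198.5 282.9] [ 419.8 -296.5   37. ]
scene knob red [22  8  6  7 27] [216.4 283.2] [ 456.9 -278.8   37. ]
```

View pics/crop_s.png

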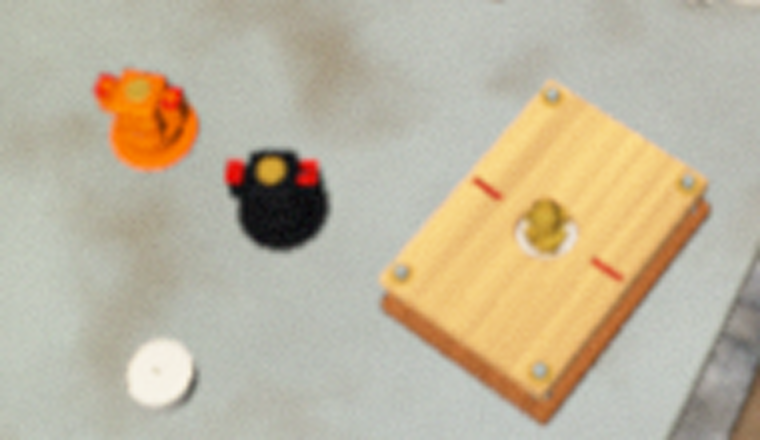

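View pics/crop_t.png

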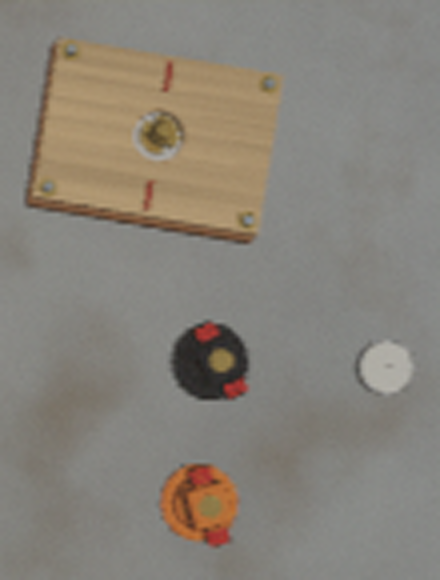

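The black knob has a brass cap and red wing tips at top (361,218) and (368,231). It's confirmed as distinct from the orange one. Next I triangulate the wing tips, the cap and the red marks.

```bash
cat >> h.py <<'E'
def mask(c,box,lo,hi):
    x0,y0,x1,y1=box;h=cv2.cvtColor(c['frame'][y0:y1,x0:x1],cv2.COLOR_BGR2HSV).astype(int)
    h[...,0]=(h[...,0]+20)%180
    m=cv2.inRange(h.astype('uint8'),np.array(lo,'uint8'),np.array(hi,'uint8'))
    n,_,st,ce=cv2.connectedComponentsWithStats(m)
    return [(int(st[i,4]),ce[i]+[x0,y0]) for i in range(1,n) if st[i,4]>=4]
def tri(a,pa,b,pb):
    f=lambda c,p:cv2.undistortPoints(np.array(p,float).reshape(-1,1,2),c['K'],c['D']).reshape(-1,2).T
    X=cv2.triangulatePoints(np.c_[a['R'],a['t']],np.c_[b['R'],b['t']],f(a,pa),f(b,pb));return (X[:3]/X[3]).T
E
python3 - <<'E'
from h import *
s=cam('scene');t=cam('top')
print('tips',tri(s,[[198.5,282.9],[216.4,283.2]],t,[[368,231.5],[361.1,217.7]]).round(1))
for n,c,k,p in(('s',s,(192,272,228,306),(230,255,325,345)),('t',t,(345,210,380,242),(315,140,385,200))):
    for a,q in mask(c,k,(35,70,60),(55,255,255)): print(n,'cap',a,q.round(1),ray(c,[q],50)[0].round(1))
    for a,q in mask(c,p,(12,140,90),(28,255,255)): print(n,'mark',a,q.round(1),ray(c,[q],43.5)[0].round(1))
    for a,q in mask(c,p,(95,10,60),(150,255,255)): print(n,'pin',a,q.round(1),ray(c,[q],51)[0].round(1))
E
```

```text
tips [[ 425.  -300.3   47.9]
 [ 461.8 -282.6   47.9]]
s cap 54 [207.4 282.1] [ 442.3 -290.4   50. ]
s mark 7 [261.4 286.7] [ 554.1 -243.9   43.5]
s mark 7 [291.6 307.1] [ 635.6 -258.5   43.5]
t cap 35 [364.9 224.7] [ 443.6 -291.8   50. ]
t mark 4 [352.  152.5] [ 639.4 -260.8   43.5]
```

```bash
cat >> h.py <<'E'
def go(x,y,z,yaw):
    """rotvec(tool), shift(tool) from present pose to TCP (x,y,z), tool down, tool x at yaw (rad)"""
    o=sensors.get_obs();A=R.from_quat(o['tool_rot'])
    B=R.from_euler('z',yaw)*R.from_euler('x',np.pi)
    print('now',o['tool_pos'].round(1),'yaw',round(float(np.arctan2(*A.as_matrix()[[1,0],0])),3),'f',o['ft_force'].round(1))
    print('row',(A.inv()*B).as_rotvec().round(3),A.inv().apply(np.array([x,y,z])-o['tool_pos']).round(1))
E
python3 - <<'E'
from h import *
t=cam('top')
p=[[352,153.75],[347.25,183.75]];r=ray(t,p,[43.5,43.5]);d=r[0]-r[1];print(r,r.mean(0),np.arctan2(d[1],d[0]))
for S in(60,80,100):print([(a,q.round(1)) for a,q in mask(t,(315,140,385,200),(8,S,60),(29,255,255))])
go(443,-291,120,np.radians(25.7))
E
```

```text
[[ 635.95466279 -260.72781169   43.5       ]
 [ 554.46474506 -246.79756092   43.5       ]] [ 595.20970393 -253.76268631   43.5       ] -0.1693079548718273
[(7, array([351.6, 154. ])), (9, array([346.6, 183. ]))]
[(7, array([351.6, 154. ])), (9, array([346.6, 183. ]))]
[(7, array([351.6, 154. ])), (9, array([346.6, 183. ]))]
now [ 195.4 -646.   227.3] yaw 0.294 f [ 0.2 -1.  -1.1]
row [-0.    -0.    -0.155] [ 339.7 -268.1  107.4]
```

{"name": "move_arm", "arguments": {
  "steps": [
    [[0, 0, -0.155, 340, -268, 70, 70], [0, 0, -0.155, 340, -268, 70, 70], [0, 0, -0.155, 340, -268, 70, 70], [0, 0, -0.155, 340, -268, 70, 70], [0, 0, -0.155, 340, -268, 70, 70], [0, 0, -0.155, 340, -268, 70, 70], [0, 0, -0.155, 340, -268, 70, 70], [0, 0, -0.155, 340, -268, 70, 70], [0, 0, -0.155, 340, -268, 107, 70], [0, 0, -0.155, 340, -268, 107, 70]]
  ]
}}

```text
time: 1.35
tool_pos: [444.3, -286.4, 117.7]
tool_rot: [0.974, 0.225, -0.001, -0.002]
ft_force: [-1.0, -0.7, 0.1]
opening: 0.745
grip_force: 0.0
```

Run:
```python
from h import *
go(443,-291,43,0.449)
```

```text
now [ 444.3 -286.4  117.7] yaw 0.454 f [-1.  -0.7  0.1]
row [-0.004  0.001  0.005] [-3.2  3.8 74.7]
```

{"name": "move_arm", "arguments": {
  "steps": [
    [[0, 0, 0, 0, 0, 0, 70], [0, 0, 0, 0, 0, 0, 70], [0, 0, 0, 0, 0, 0, 70]]
  ]
}}

```text
time: 1.65
tool_pos: [443.0, -292.7, 121.4]
tool_rot: [0.975, 0.221, 0.0, 0.001]
ft_force: [0.1, -0.1, -0.1]
opening: 0.742
grip_force: 0.0
```

Run:
```python
from h import *
go(443,-291,43,0.449)
```

```text
now [ 443.  -292.7  121.4] yaw 0.447 f [ 0.1 -0.1 -0.1]
row [ 0.001 -0.    -0.002] [ 0.7 -1.6 78.4]
```

{"name": "move_arm", "arguments": {
  "steps": [
    [[0, 0, 0, 0.5, -1, 20, 70], [0, 0, 0, 0.5, -1, 40, 70], [0, 0, 0, 0.5, -1, 60, 70], [0, 0, 0, 0.5, -1, 70, 60], [0, 0, 0, 0.5, -1, 77, 60], [0, 0, 0, 0.5, -1, 77, 60], [0, 0, 0, 0.5, -1, 77, 60]]
  ]
}}

```text
time: 2.35
tool_pos: [443.6, -290.4, 44.1]
tool_rot: [0.975, 0.222, 0.0, 0.0]
ft_force: [0.3, 0.0, -0.3]
opening: 0.639
grip_force: 0.0
```

{"name": "move_arm", "arguments": {
  "steps": [
    [[0, 0, 0, 0, 0, 1, 20], [0, 0, 0, 0, 0, 1, 20], [0, 0, 0, 0, 0, 1, 20], [0, 0, 0, 0, 0, 1, 20], [0, 0, 0, 0, 0, 1, 20], [0, 0, 0, 0, 0, 1, 20], [0, 0, 0, 0, 0, 1, 20], [0, 0, 0, 0, 0, 1, 20]]
  ],
  "grip_force": 30
}}

```text
time: 3.15
tool_pos: [443.4, -290.0, 42.6]
tool_rot: [0.975, 0.222, 0.0, 0.0]
ft_force: [-1.1, 0.6, 4.9]
opening: 0.296
grip_force: 30.0
```

Run:
```python
from h import *
s=cam('scene');t=cam('top')
for n,c,b in(('s',s,(185,262,232,306)),('t',t,(345,205,380,242))):
    for a,q in mask(c,b,(13,170,90),(27,255,255)): print(n,'tip',a,q.round(1),ray(c,[q],48)[0].round(1))
    for a,q in mask(c,b,(35,70,60),(55,255,255)): print(n,'cap',a,q.round(1),ray(c,[q],50)[0].round(1))
go(443,-291,160,0.449)
```

```text
s tip 27 [216.7 283.5] [ 462.3 -283.3   48. ]
s cap 15 [198.8 262.4] [ 397.6 -256.3   50. ]
s cap 46 [191.2 274.8] [ 399.5 -291.3   50. ]
s cap 25 [212.2 278.9] [ 447.8 -278.7   50. ]
now [ 443.4 -290.    42.7] yaw 0.449 f [-0.2  0.3  5.6]
row [ 0. -0. -0.] [  -0.8    0.7 -117.3]
```

{"name": "move_arm", "arguments": {
  "steps": [
    [[0, 0, 0, 0, 0, -10, 20], [0, 0, 0, 0, 0, -30, 20], [0, 0, 0, 0, 0, -60, 20], [0, 0, 0, 0, 0, -80, 20], [0, 0, 0, 0, 0, -100, 20], [0, 0, 0, 0, 0, -100, 20], [0, 0, 0, 0, 0, -100, 20]]
  ]
}}

```text
time: 3.95
tool_pos: [443.3, -289.9, 142.7]
tool_rot: [0.975, 0.223, 0.0, 0.0]
ft_force: [-0.4, 0.6, -1.9]
opening: 0.294
grip_force: 30.0
```

Run:
```python
from h import *
go(595,-252.5,143,-0.173)
```

```text
now [ 443.3 -289.9  142.7] yaw 0.449 f [-0.4  0.6 -1.9]
row [ 0.    -0.001  0.622] [152.9  32.1  -0.2]
```

{"name": "move_arm", "arguments": {
  "steps": [
    [[0, 0, 0.1, 30, 6, 0, 20], [0, 0, 0.25, 65, 13, 0, 20], [0, 0, 0.4, 100, 20, 0, 20], [0, 0, 0.5, 130, 27, 0, 20], [0, 0, 0.6, 148, 31, 0, 20], [0, 0, 0.622, 153, 32, 0, 20], [0, 0, 0.622, 153, 32, 0, 20], [0, 0, 0.622, 153, 32, 0, 20], [0, 0, 0.622, 153, 32, 0, 20], [0, 0, 0.622, 153, 32, 0, 20]]
  ]
}}

```text
time: 4.95
tool_pos: [594.3, -253.1, 142.7]
tool_rot: [0.996, -0.087, -0.0, 0.0]
ft_force: [0.5, -0.5, -1.1]
opening: 0.294
grip_force: 30.0
```

Run:
```python
from h import *
s=cam('scene');t=cam('top')
a=cv2.resize(s['frame'][200:340,190:340],None,fx=4,fy=4,interpolation=2);b=cv2.resize(t['frame'][110:250,310:360+0],None,fx=4,fy=4,interpolation=2)
cv2.imwrite('pics/above.png',np.hstack([a,b]))
for n,c,b in(('s',s,(190,200,340,340)),('t',t,(310,110,400,210))):
    print(n,[(a,q.round(1).tolist()) for a,q in mask(c,b,(12,150,80),(27,255,255))])
go(595,-252.5,143,-0.173)
# predicted tip pixels if knob is on TCP axis
o=sensors.get_obs();P=o['tool_pos']+np.array([0,0,5.]);d=np.array([np.cos(-.173),np.sin(-.173),0])*20.4
for c in(s,t):print(proj(c,[P-d,P+d,P]).round(1).tolist(),proj(c,[[595,-252.5,72]]).round(1))
```

```text
s [(45, [281.9, 279.9]), (4, [291.5, 307.0])]
t []
now [ 594.6 -252.8  142.7] yaw -0.173 f [-0.1 -0.6 -0.8]
row [ 0. -0. -0.] [ 0.3 -0.4 -0.3]
[[266.4, 269.4], [282.8, 280.1], [274.6, 274.7]] [[275.7 291.5]]
[[353.6, 171.2], [356.2, 155.0], [354.9, 163.1]] [[350.6 167.3]]
```

View pics/above.png

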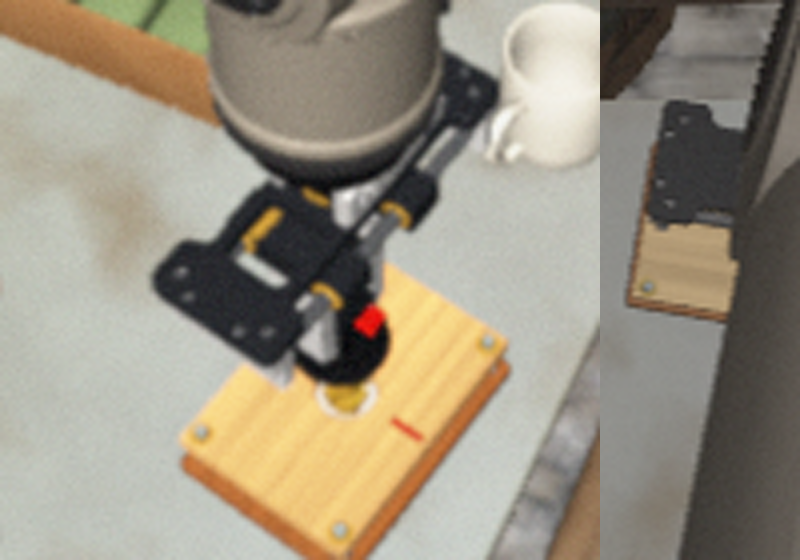

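{"name": "move_arm", "arguments": {
  "steps": [
    [[0, 0, 0, 1.2, -1, 5, 20], [0, 0, 0, 1.2, -1, 15, 20], [0, 0, 0, 1.2, -1, 25, 20], [0, 0, 0, 1.2, -1, 30, 20], [0, 0, 0, 1.2, -1, 34, 20], [0, 0, 0, 1.2, -1, 37, 20], [0, 0, 0, 1.2, -1, 39, 20], [0, 0, 0, 1.2, -1, 41, 20], [0, 0, 0, 1.2, -1, 41, 20]]
  ]
}}

```text
time: 5.95
tool_pos: [596.4, -251.6, 101.4]
tool_rot: [0.996, -0.087, -0.0, -0.0]
ft_force: [-0.8, -0.6, -0.8]
opening: 0.298
grip_force: 30.0
```

{"name": "move_arm", "arguments": {
  "steps": [
    [[0, 0, 0, 0, 0, 1, 20], [0, 0, 0, 0, 0, 2, 20], [0, 0, 0, 0, 0, 3, 20], [0, 0, 0, 0, 0, 4, 20], [0, 0, 0, 0, 0, 5, 20], [0, 0, 0, 0, 0, 5, 20]]
  ]
}}

```text
time: 6.55
tool_pos: [596.3, -251.6, 96.3]
tool_rot: [0.996, -0.087, -0.0, -0.0]
ft_force: [-0.4, 0.6, -0.6]
opening: 0.293
grip_force: 30.0
```

{"name": "move_arm", "arguments": {
  "steps": [
    [[0, 0, 0, 0, 0, 1, 20], [0, 0, 0, 0, 0, 2, 20], [0, 0, 0, 0, 0, 3, 20], [0, 0, 0, 0, 0, 3, 20]]
  ]
}}

```text
time: 6.95
tool_pos: [596.3, -251.6, 93.3]
tool_rot: [0.996, -0.087, -0.0, -0.0]
ft_force: [0.1, -0.0, -0.5]
opening: 0.295
grip_force: 30.0
```

{"name": "move_arm", "arguments": {
  "steps": [
    [[0, 0, 0, 0, 0, 1, 20], [0, 0, 0, 0, 0, 2, 20], [0, 0, 0, 0, 0, 2, 20]]
  ]
}}

```text
time: 7.25
tool_pos: [596.3, -251.6, 91.4]
tool_rot: [0.996, -0.087, -0.0, -0.0]
ft_force: [-1.1, -0.4, -1.1]
opening: 0.297
grip_force: 30.0
```

{"name": "move_arm", "arguments": {
  "steps": [
    [[0, 0, 0, 0, 0, 1, 20], [0, 0, 0, 0, 0, 1, 20]]
  ]
}}

```text
time: 7.45
tool_pos: [596.5, -251.7, 90.7]
tool_rot: [0.996, -0.087, 0.0, -0.0]
ft_force: [-1.0, 0.5, 2.9]
opening: 0.296
grip_force: 30.0
```

{"name": "move_arm", "arguments": {
  "steps": [
    [[0, 0, 0, 0, 0, 1, 20], [0, 0, 0, 0, 0, 1, 20]]
  ]
}}

```text
time: 7.65
tool_pos: [596.6, -251.7, 90.3]
tool_rot: [0.996, -0.087, 0.0, 0.0]
ft_force: [-4.3, 2.2, 12.1]
opening: 0.297
grip_force: 30.0
```

{"name": "move_arm", "arguments": {
  "steps": [
    [[0, 0, 0, -0.5, -0.3, 0, 20], [0, 0, 0, -0.5, -0.3, 0, 20]]
  ]
}}

```text
time: 7.85
tool_pos: [596.5, -251.6, 90.4]
tool_rot: [0.996, -0.087, 0.001, 0.0]
ft_force: [-2.6, 0.0, 9.7]
opening: 0.293
grip_force: 30.0
```

{"name": "move_arm", "arguments": {
  "steps": [
    [[0, 0, -0.05, -0.2, 0, -0.12, 20], [0, 0, -0.1, -0.3, 0, -0.25, 20], [0, 0, -0.15, -0.3, 0, -0.37, 20], [0, 0, -0.15, -0.3, 0, -0.37, 20]]
  ]
}}

```text
time: 8.25
tool_pos: [596.4, -251.3, 90.7]
tool_rot: [1.0, -0.011, 0.001, 0.0]
ft_force: [0.0, 0.7, 8.1]
opening: 0.295
grip_force: 30.0
```

{"name": "move_arm", "arguments": {
  "steps": [
    [[0, 0, -0.05, 0, 0, -0.12, 20], [0, 0, -0.1, 0, 0, -0.25, 20], [0, 0, -0.15, 0, 0, -0.37, 20], [0, 0, -0.15, 0, 0, -0.37, 20]]
  ]
}}

```text
time: 8.65
tool_pos: [596.2, -251.3, 90.8]
tool_rot: [0.998, 0.064, 0.001, 0.0]
ft_force: [1.2, 0.3, 5.5]
opening: 0.293
grip_force: 30.0
```

{"name": "move_arm", "arguments": {
  "steps": [
    [[0, 0, -0.05, 0, 0, -0.12, 20], [0, 0, -0.1, 0, 0, -0.25, 20], [0, 0, -0.1, 0, 0, -0.25, 20]]
  ]
}}

```text
time: 8.95
tool_pos: [596.0, -251.0, 90.7]
tool_rot: [0.994, 0.113, 0.0, -0.0]
ft_force: [1.0, 1.3, 3.6]
opening: 0.294
grip_force: 30.0
```

{"name": "move_arm", "arguments": {
  "steps": [
    [[0, 0, 0, 0, 0, 0.4, 20], [0, 0, 0, 0, 0, 0.4, 20]]
  ]
}}

```text
time: 9.15
tool_pos: [596.0, -251.1, 90.4]
tool_rot: [0.994, 0.112, 0.0, 0.0]
ft_force: [0.3, 2.3, 5.6]
opening: 0.295
grip_force: 30.0
```

{"name": "move_arm", "arguments": {
  "steps": [
    [[0, 0, 0, 0.2, -0.8, 0.4, 20], [0, 0, 0, 0.2, -0.8, 0.4, 20], [0, 0, 0, 0.2, -0.8, 0.4, 20]]
  ]
}}

```text
time: 9.45
tool_pos: [596.1, -250.8, 90.3]
tool_rot: [0.994, 0.112, 0.0, 0.0]
ft_force: [0.2, -0.9, 8.3]
opening: 0.298
grip_force: 30.0
```

Run:
```python
from h import *
o=sensors.get_obs();go(596,-251,90,-.173);print(o['moment'].round(3),o['tool_pos'].round(2))
s=cam('scene');cv2.imwrite('pics/seat.png',cv2.resize(s['frame'][230:340,210:340],None,fx=5,fy=5,interpolation=2))
```

```text
now [ 596.1 -250.8   90.3] yaw 0.224 f [ 0.2 -0.9  8.3]
row [ 0.001 -0.001  0.397] [-0.1  0.2  0.3]
[-0.1    0.052 -0.046] [ 596.1  -250.81   90.27]
```

View pics/seat.png

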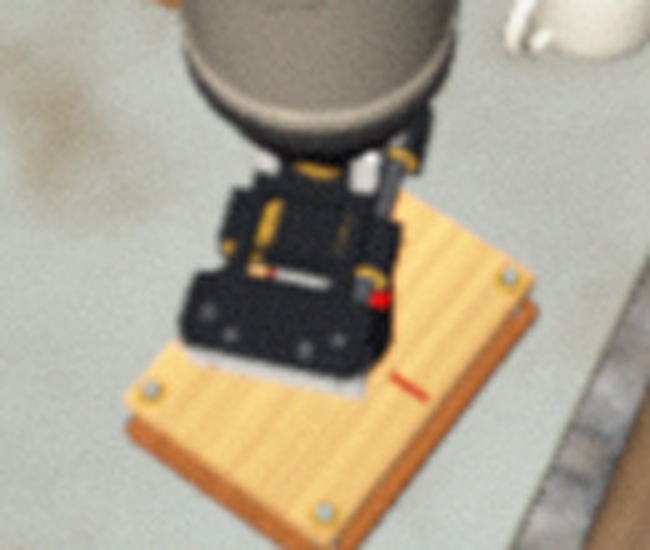

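Run:
```python
from h import *
s=cam('scene');o=sensors.get_obs()
print([(a,q.round(2).tolist()) for a,q in mask(s,(270,270,305,296),(12,150,80),(27,255,255))])
for yaw in(-.173,0,.1,.224):
  for dz in(5,7): print(yaw,dz,proj(s,[o['tool_pos']+np.array([20.4*np.cos(yaw),20.4*np.sin(yaw),dz])]).round(1))
```

```text
[(15, [285.6, 289.6])]
-0.173 5 [[284.2 291.4]]
-0.173 7 [[284.2 290.9]]
0 5 [[285. 290.]]
0 7 [[285.  289.6]]
0.1 5 [[285.4 289.2]]
0.1 7 [[285.4 288.8]]
0.224 5 [[285.8 288.2]]
0.224 7 [[285.8 287.7]]
```

{"name": "move_arm", "arguments": {
  "steps": [
    [[0, 0, -0.05, 0, 0, -0.1, 20], [0, 0, -0.1, 0, 0, -0.2, 20], [0, 0, -0.1, 0, 0, -0.2, 20]]
  ]
}}

```text
time: 9.85
tool_pos: [595.8, -250.6, 90.1]
tool_rot: [0.987, 0.162, 0.0, 0.0]
ft_force: [0.1, 0.8, 5.4]
opening: 0.297
grip_force: 30.0
```

{"name": "move_arm", "arguments": {
  "steps": [
    [[0, 0, -0.05, 0, 0, 0, 20], [0, 0, -0.1, 0, 0, 0, 20], [0, 0, -0.1, 0, 0, 0, 20]]
  ]
}}

```text
time: 10.15
tool_pos: [595.6, -250.8, 89.7]
tool_rot: [0.977, 0.211, 0.0, 0.0]
ft_force: [1.2, -1.2, 0.5]
opening: 0.293
grip_force: 30.0
```

{"name": "move_arm", "arguments": {
  "steps": [
    [[0, 0, 0, 0, 0, 0.5, 20], [0, 0, 0, 0, 0, 1, 20], [0, 0, 0, 0, 0, 1, 20]]
  ]
}}

```text
time: 10.45
tool_pos: [595.7, -250.7, 88.8]
tool_rot: [0.977, 0.211, -0.0, 0.0]
ft_force: [2.4, -2.9, -0.3]
opening: 0.295
grip_force: 30.0
```

{"name": "move_arm", "arguments": {
  "steps": [
    [[0, 0, 0, 0.1, 0.3, 0.5, 20], [0, 0, 0, 0.1, 0.3, 1, 20], [0, 0, 0, 0.1, 0.3, 1, 20]]
  ]
}}

```text
time: 10.75
tool_pos: [595.8, -250.7, 87.8]
tool_rot: [0.977, 0.212, -0.0, 0.0]
ft_force: [0.7, -2.6, 0.3]
opening: 0.295
grip_force: 30.0
```

{"name": "move_arm", "arguments": {
  "steps": [
    [[0, 0, 0, 0, 0, 0.5, 20], [0, 0, 0, 0, 0, 1, 20], [0, 0, 0, 0, 0, 1, 20]]
  ]
}}

```text
time: 11.05
tool_pos: [595.9, -250.8, 86.8]
tool_rot: [0.977, 0.212, -0.0, 0.0]
ft_force: [1.4, -4.3, -0.2]
opening: 0.294
grip_force: 30.0
```

{"name": "move_arm", "arguments": {
  "steps": [
    [[0, 0, 0, -0.1, 0.6, 0.5, 20], [0, 0, 0, -0.1, 0.6, 1, 20], [0, 0, 0, -0.1, 0.6, 1, 20]]
  ]
}}

```text
time: 11.35
tool_pos: [595.9, -251.0, 85.8]
tool_rot: [0.977, 0.212, -0.0, -0.0]
ft_force: [-1.3, -1.1, 1.9]
opening: 0.299
grip_force: 30.0
```

{"name": "move_arm", "arguments": {
  "steps": [
    [[0, 0, 0, 0, 0, 0.5, 20], [0, 0, 0, 0, 0, 1, 20], [0, 0, 0, 0, 0, 1, 20]]
  ]
}}

```text
time: 11.65
tool_pos: [595.9, -251.0, 84.8]
tool_rot: [0.977, 0.212, -0.0, -0.0]
ft_force: [-0.9, -0.2, 3.0]
opening: 0.297
grip_force: 30.0
```

{"name": "move_arm", "arguments": {
  "steps": [
    [[0, 0, 0, 0, 0, 0.5, 20], [0, 0, 0, 0, 0, 1, 20], [0, 0, 0, 0, 0, 1, 20]]
  ]
}}

```text
time: 11.95
tool_pos: [596.0, -251.0, 83.8]
tool_rot: [0.977, 0.212, -0.0, -0.0]
ft_force: [-1.7, 0.3, 3.0]
opening: 0.293
grip_force: 30.0
```

{"name": "move_arm", "arguments": {
  "steps": [
    [[0, 0, 0, 0, 0, 0.5, 20], [0, 0, 0, 0, 0, 1, 20], [0, 0, 0, 0, 0, 1, 20]]
  ]
}}

```text
time: 12.25
tool_pos: [595.9, -251.1, 82.8]
tool_rot: [0.977, 0.212, -0.0, -0.0]
ft_force: [-3.0, 1.3, 4.2]
opening: 0.296
grip_force: 30.0
```

{"name": "move_arm", "arguments": {
  "steps": [
    [[0, 0, 0, -0.3, -0.2, 0.5, 20], [0, 0, 0, -0.3, -0.2, 1, 20], [0, 0, 0, -0.3, -0.2, 1, 20]]
  ]
}}

```text
time: 12.55
tool_pos: [595.9, -251.0, 81.9]
tool_rot: [0.977, 0.212, 0.0, -0.0]
ft_force: [-0.4, 2.4, 5.1]
opening: 0.3
grip_force: 30.0
```

{"name": "move_arm", "arguments": {
  "steps": [
    [[0, 0, 0, 0, 0, 0.4, 20], [0, 0, 0, 0, 0, 0.8, 20], [0, 0, 0, 0, 0, 0.8, 20]]
  ]
}}

```text
time: 12.85
tool_pos: [595.9, -251.0, 81.2]
tool_rot: [0.977, 0.212, 0.0, -0.0]
ft_force: [-1.3, 1.9, 5.3]
opening: 0.298
grip_force: 30.0
```

{"name": "move_arm", "arguments": {
  "steps": [
    [[0, 0, 0, 0, 0, 0.3, 20], [0, 0, 0.05, 0, 0, 0.4, 20], [0, 0, 0.1, 0, 0, 0.5, 20], [0, 0, 0.1, 0, 0, 0.5, 20]]
  ]
}}

```text
time: 13.25
tool_pos: [596.2, -251.4, 80.9]
tool_rot: [0.987, 0.162, 0.0, 0.0]
ft_force: [-0.7, 0.0, 6.3]
opening: 0.297
grip_force: 30.0
```

Run:
```python
from h import *
o=sensors.get_obs();go(596,-251,80,-.173);print(o['moment'].round(3))
```

```text
now [ 596.2 -251.4   80.9] yaw 0.325 f [-0.7  0.   6.3]
row [ 0.    -0.001  0.498] [-0.  -0.4  0.9]
[ 0.045  0.125 -0.08 ]
```

{"name": "move_arm", "arguments": {
  "steps": [
    [[0, 0, 0.05, 0, 0, 0.2, 20], [0, 0, 0.1, 0, 0, 0.4, 20], [0, 0, 0.1, 0, 0, 0.4, 20]]
  ]
}}

```text
time: 13.55
tool_pos: [596.2, -251.4, 80.5]
tool_rot: [0.994, 0.112, 0.001, 0.0]
ft_force: [0.3, -0.4, 6.4]
opening: 0.295
grip_force: 30.0
```

Run:
```python
from h import *
o=sensors.get_obs();go(596,-251,80,-.173);print(o['moment'].round(3))
```

```text
now [ 596.2 -251.4   80.5] yaw 0.225 f [ 0.3 -0.4  6.4]
row [ 0.001 -0.001  0.398] [-0.1 -0.5  0.5]
[ 0.045  0.065 -0.035]
```

{"name": "move_arm", "arguments": {
  "steps": [
    [[0, 0, 0.05, 0, 0, 0.1, 20], [0, 0, 0.1, 0, 0, 0.3, 20], [0, 0, 0.1, 0, 0, 0.3, 20]]
  ]
}}

```text
time: 13.85
tool_pos: [596.3, -251.4, 80.3]
tool_rot: [0.998, 0.062, 0.001, 0.0]
ft_force: [0.5, -0.2, 6.3]
opening: 0.296
grip_force: 30.0
```

{"name": "move_arm", "arguments": {
  "steps": [
    [[0, 0, 0.05, 0, 0, 0.1, 20], [0, 0, 0.1, 0, 0, 0.2, 20], [0, 0, 0.1, 0, 0, 0.2, 20]]
  ]
}}

```text
time: 14.15
tool_pos: [596.2, -251.5, 80.1]
tool_rot: [1.0, 0.012, 0.001, 0.0]
ft_force: [-0.7, -1.1, 6.7]
opening: 0.297
grip_force: 30.0
```

Run:
```python
from h import *
o=sensors.get_obs();go(596,-251,80,-.173);print(o['moment'].round(3))
```

```text
now [ 596.2 -251.5   80.1] yaw 0.025 f [-0.7 -1.1  6.7]
row [ 0.    -0.001  0.198] [-0.2 -0.5  0.1]
[ 0.073  0.105 -0.046]
```

{"name": "move_arm", "arguments": {
  "steps": [
    [[0, 0, 0.05, 0, 0, 0.1, 20], [0, 0, 0.1, 0, 0, 0.2, 20], [0, 0, 0.1, 0, 0, 0.2, 20]]
  ]
}}

```text
time: 14.45
tool_pos: [596.3, -251.5, 79.9]
tool_rot: [0.999, -0.038, 0.001, 0.0]
ft_force: [-0.5, -0.2, 7.1]
opening: 0.299
grip_force: 30.0
```

{"name": "move_arm", "arguments": {
  "steps": [
    [[0, 0, 0.05, 0, 0, 0.1, 20], [0, 0, 0.1, 0, 0, 0.2, 20], [0, 0, 0.1, 0, 0, 0.2, 20]]
  ]
}}

```text
time: 14.75
tool_pos: [596.3, -251.4, 79.7]
tool_rot: [0.996, -0.088, 0.001, 0.0]
ft_force: [-0.2, -0.4, 7.9]
opening: 0.295
grip_force: 30.0
```

Run:
```python
from h import *
o=sensors.get_obs();go(596,-251,80,-.173);print(o['moment'].round(3))
```

```text
now [ 596.3 -251.4   79.7] yaw -0.175 f [-0.2 -0.4  7.9]
row [ 0.    -0.001 -0.002] [-0.3 -0.4 -0.3]
[ 0.076  0.099 -0.053]
```

{"name": "move_arm", "arguments": {
  "steps": [
    [[0, 0, 0.05, 0, 0, 0, 20], [0, 0, 0.1, 0, 0, 0, 20], [0, 0, 0.1, 0, 0, 0, 20]]
  ]
}}

```text
time: 15.05
tool_pos: [596.3, -251.5, 79.7]
tool_rot: [0.991, -0.137, 0.001, 0.0]
ft_force: [1.1, 0.4, 6.4]
opening: 0.295
grip_force: 30.0
```

{"name": "move_arm", "arguments": {
  "steps": [
    [[0, 0, 0.05, 0, 0, 0, 20], [0, 0, 0.1, 0, 0, 0, 20], [0, 0, 0.1, 0, 0, 0, 20]]
  ]
}}

```text
time: 15.35
tool_pos: [596.3, -251.5, 79.7]
tool_rot: [0.982, -0.187, 0.001, 0.0]
ft_force: [0.1, 0.5, 7.7]
opening: 0.295
grip_force: 30.0
```

Run:
```python
from h import *
o=sensors.get_obs();go(596,-251,80,-.173);print(o['moment'].round(3))
```

```text
now [ 596.3 -251.5   79.7] yaw -0.375 f [0.1 0.5 7.7]
row [ 0.    -0.001 -0.202] [-0.4 -0.3 -0.3]
[-0.018  0.133 -0.095]
```

{"name": "move_arm", "arguments": {
  "steps": [
    [[0, 0, 0.05, 0, 0, 0, 20], [0, 0, 0.1, 0, 0, 0, 20], [0, 0, 0.1, 0, 0, 0, 20]]
  ]
}}

```text
time: 15.65
tool_pos: [596.3, -251.5, 79.7]
tool_rot: [0.972, -0.235, 0.001, 0.0]
ft_force: [-0.8, 0.5, 6.2]
opening: 0.295
grip_force: 30.0
```

```bash
python3 -c "
from h import *
print(sensors.get_obs()['moment'].round(3))"
```

```text
[ 0.009  0.087 -0.082]
```

{"name": "move_arm", "arguments": {
  "steps": [
    [[0, 0, 0.05, 0, 0, 0, 20], [0, 0, 0.1, 0, 0, 0, 20], [0, 0, 0.1, 0, 0, 0, 20]]
  ]
}}

```text
time: 15.95
tool_pos: [596.3, -251.5, 79.7]
tool_rot: [0.959, -0.284, 0.001, 0.0]
ft_force: [-0.4, -0.5, 6.6]
opening: 0.297
grip_force: 30.0
```

```bash
python3 -c "
from h import *
print(sensors.get_obs()['moment'].round(3))"
```

```text
[ 0.001  0.124 -0.067]
```

{"name": "move_arm", "arguments": {
  "steps": [
    [[0, 0, 0.05, 0, 0, 0, 20], [0, 0, 0.1, 0, 0, 0, 20], [0, 0, 0.1, 0, 0, 0, 20]]
  ]
}}

```text
time: 16.25
tool_pos: [596.2, -251.5, 79.7]
tool_rot: [0.944, -0.331, 0.001, 0.0]
ft_force: [-0.1, 0.4, 7.0]
opening: 0.293
grip_force: 30.0
```

```bash
python3 -c "
from h import *
print(sensors.get_obs()['moment'].round(3))"
```

```text
[ 0.015  0.076 -0.112]
```

{"name": "move_arm", "arguments": {
  "steps": [
    [[0, 0, 0.05, 0, 0, 0, 20], [0, 0, 0.1, 0, 0, 0, 20], [0, 0, 0.1, 0, 0, 0, 20]]
  ]
}}

```text
time: 16.55
tool_pos: [596.3, -251.5, 79.7]
tool_rot: [0.926, -0.378, 0.001, 0.0]
ft_force: [0.3, -0.2, 6.8]
opening: 0.295
grip_force: 30.0
```

```bash
python3 -c "
from h import *
print(sensors.get_obs()['moment'].round(3))"
```

```text
[ 0.033  0.12  -0.118]
```

{"name": "move_arm", "arguments": {
  "steps": [
    [[0, 0, 0.05, 0, 0, 0, 20], [0, 0, 0.1, 0, 0, 0, 20], [0, 0, 0.1, 0, 0, 0, 20]]
  ]
}}

```text
time: 16.85
tool_pos: [596.3, -251.5, 79.7]
tool_rot: [0.906, -0.424, 0.001, 0.0]
ft_force: [0.3, -0.3, 6.4]
opening: 0.295
grip_force: 30.0
```

```bash
python3 -c "
from h import *
print(sensors.get_obs()['moment'].round(3),sensors.get_obs()['qpos'].round(2))"
```

```text
[-0.048  0.133 -0.059] [ 0.2   0.54  0.13  1.79 -0.09  0.81 -2.07]
```

{"name": "move_arm", "arguments": {
  "steps": [
    [[0, 0, 0.05, 0, 0, 0, 20], [0, 0, 0.1, 0, 0, 0, 20], [0, 0, 0.1, 0, 0, 0, 20]]
  ]
}}

```text
time: 17.15
tool_pos: [596.2, -251.6, 79.7]
tool_rot: [0.883, -0.469, 0.001, 0.0]
ft_force: [-0.3, -0.7, 6.8]
opening: 0.298
grip_force: 30.0
```

```bash
python3 -c "
from h import *
print(sensors.get_obs()['moment'].round(3))"
```

```text
[-0.043  0.104 -0.058]
```

{"name": "move_arm", "arguments": {
  "steps": [
    [[0, 0, 0.05, 0, 0, 0, 20], [0, 0, 0.1, 0, 0, 0, 20], [0, 0, 0.1, 0, 0, 0, 20]]
  ]
}}

```text
time: 17.45
tool_pos: [596.2, -251.7, 79.7]
tool_rot: [0.859, -0.512, 0.001, 0.0]
ft_force: [0.0, -0.3, 7.2]
opening: 0.298
grip_force: 30.0
```

```bash
python3 -c "
from h import *
print(sensors.get_obs()['moment'].round(3))"
```

```text
[-0.058  0.177 -0.101]
```

{"name": "move_arm", "arguments": {
  "steps": [
    [[0, 0, 0.05, 0, 0, 0, 20], [0, 0, 0.1, 0, 0, 0, 20], [0, 0, 0.1, 0, 0, 0, 20]]
  ]
}}

```text
time: 17.75
tool_pos: [596.1, -251.6, 79.7]
tool_rot: [0.832, -0.554, 0.001, 0.0]
ft_force: [-0.6, -0.7, 6.5]
opening: 0.299
grip_force: 30.0
```

```bash
python3 -c "
from h import *
print(sensors.get_obs()['moment'].round(3))"
```

```text
[-0.046  0.269 -0.115]
```

{"name": "move_arm", "arguments": {
  "steps": [
    [[0, 0, 0.05, 0, 0, 0, 20], [0, 0, 0.1, 0, 0, 0, 20], [0, 0, 0.1, 0, 0, 0, 20]]
  ]
}}

```text
time: 18.05
tool_pos: [596.1, -251.6, 79.7]
tool_rot: [0.804, -0.595, 0.001, 0.0]
ft_force: [-0.4, -1.3, 6.7]
opening: 0.299
grip_force: 30.0
```

```bash
python3 -c "
from h import *
print(sensors.get_obs()['moment'].round(3),sensors.get_obs()['qpos'].round(2))"
```

```text
[-0.08   0.354 -0.102] [ 0.13  0.55  0.23  1.8  -0.16  0.81 -2.41]
```

{"name": "move_arm", "arguments": {
  "steps": [
    [[0, 0, 0.05, 0, 0, 0, 20], [0, 0, 0.1, 0, 0, 0, 20], [0, 0, 0.1, 0, 0, 0, 20]]
  ]
}}

```text
time: 18.35
tool_pos: [596.0, -251.6, 79.7]
tool_rot: [0.773, -0.635, 0.001, 0.0]
ft_force: [-1.0, -0.6, 7.1]
opening: 0.293
grip_force: 30.0
```

```bash
python3 -c "
from h import *
print(sensors.get_obs()['moment'].round(3))"
```

```text
[-0.151  0.347  0.108]
```

{"name": "move_arm", "arguments": {
  "steps": [
    [[0, 0, 0.03, 0, 0, 0, 20], [0, 0, 0.06, 0, 0, 0, 20], [0, 0, 0.06, 0, 0, 0, 20]]
  ]
}}

```text
time: 18.65
tool_pos: [596.1, -251.7, 79.6]
tool_rot: [0.754, -0.657, 0.001, 0.0]
ft_force: [-0.5, -1.4, 6.9]
opening: 0.295
grip_force: 30.0
```

```bash
python3 -c "
from h import *
o=sensors.get_obs()
print(o['moment'].round(3),o['qpos'].round(2));go(596,-251,80,0)"
```

```text
[-0.128  0.198  0.313] [ 0.1   0.55  0.27  1.8  -0.19  0.81 -2.54]
now [ 596.1 -251.7   79.6] yaw -1.434 f [-0.5 -1.4  6.9]
row [ 0.000e+00 -1.000e-03 -1.434e+00] [-0.7 -0.  -0.4]
```

{"name": "move_arm", "arguments": {
  "steps": [
    [[0, 0, 0, 0, 0, -0.3, 20], [0, 0, 0, 0, 0, -0.6, 20], [0, 0, 0, 0, 0, -0.6, 20]]
  ]
}}

```text
time: 18.95
tool_pos: [596.1, -251.6, 79.7]
tool_rot: [0.754, -0.657, 0.001, 0.0]
ft_force: [3.8, -3.7, -4.2]
opening: 0.297
grip_force: 30.0
```

```bash
python3 -c "
from h import *
o=sensors.get_obs()
print(o['moment'].round(3),o['tool_pos'].round(2),o['ft_force'].round(1))"
```

```text
[-0.784 -0.965  0.256] [ 596.05 -251.63   79.68] [ 3.8 -3.7 -4.2]
```

{"name": "move_arm", "arguments": {
  "steps": [
    [[0, 0, 0, 0, 0, 0.2, 20], [0, 0, 0, 0, 0, 0.2, 34], [0, 0, 0, 0, 0, 0.2, 50], [0, 0, 0, 0, 0, 0.2, 50], [0, 0, 0, 0, 0, 0.2, 50], [0, 0, 0, 0, 0, -5, 50], [0, 0, 0, 0, 0, -20, 50], [0, 0, 0, 0, 0, -50, 50], [0, 0, 0, 0, 0, -90, 50], [0, 0, 0, 0, 0, -120, 50]]
  ]
}}

```text
time: 19.95
tool_pos: [596.0, -251.5, 203.5]
tool_rot: [0.754, -0.657, 0.001, -0.0]
ft_force: [0.6, 0.5, -0.4]
opening: 0.533
grip_force: 0.0
```

Run:
```python
from h import *
go(480,-480,250,-1.434)
```

```text
now [ 596.  -251.5  203.5] yaw -1.434 f [ 0.6  0.5 -0.4]
row [-0.002 -0.001  0.   ] [210.5 146.1 -46.6]
```

{"name": "move_arm", "arguments": {
  "steps": [
    [[0, 0, 0, 60, 40, -40, 50], [0, 0, 0, 120, 80, -40, 50], [0, 0, 0, 210, 140, -40, 50], [0, 0, 0, 210, 140, -40, 50], [0, 0, 0, 210, 140, -40, 50], [0, 0, 0, 210, 140, -40, 50], [0, 0, 0, 210, 140, -40, 50], [0, 0, 0, 210, 140, -40, 50], [0, 0, 0, 210, 140, -40, 50], [0, 0, 0, 210, 140, -40, 50]]
  ]
}}

```text
time: 20.95
tool_pos: [487.0, -476.8, 240.0]
tool_rot: [0.755, -0.656, -0.0, -0.0]
ft_force: [-0.6, 0.3, -0.3]
opening: 0.53
grip_force: 0.0
```

Run:
```python
from h import *
s=cam('scene');t=cam('top')
A=cv2.resize(s['frame'][230:350,160:330],None,fx=4,fy=4,interpolation=2)
cv2.imwrite('pics/end.png',A)
for n,c,k in(('s',s,(255,270,300,320)),('t',t,(330,150,370,190))):
    print(n,[(a,q.round(1).tolist()) for a,q in mask(c,k,(12,150,80),(27,255,255))])
    print(proj(c,[[595.5,-251.5,37+50]]).round(1))
```

```text
s [(26, [279.1, 280.0]), (50, [273.0, 296.6])]
[[276.  288.1]]
t [(16, [358.9, 164.9]), (20, [342.9, 166.8])]
[[351.  166.3]]
```

View pics/end.png

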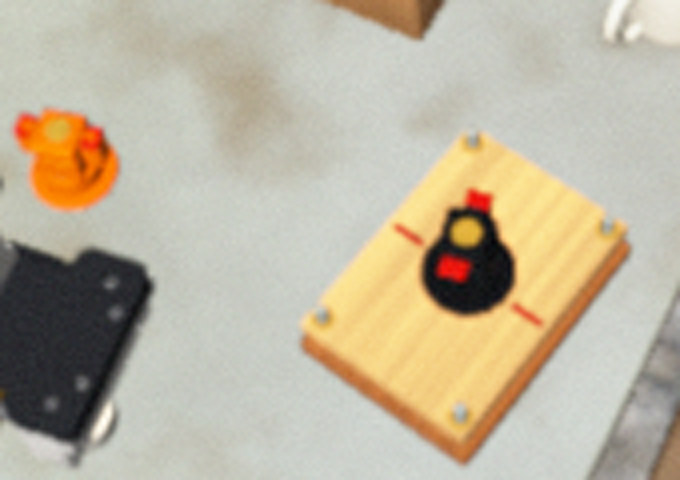

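The end picture shows the knob upright and centred on the stud, with the board down. The red tips average scene (276.0,288.3) against a predicted (276.0,288.1) for fully down. The orange look-alike and the mug, the only other items in this crop apart from the gripper, look undisturbed.

```bash
python3 -c "
from h import *
print(order.sign_off())"
```

```text
the job is handed in; nothing more can be done
None
```

The job is handed in at about 21 s: the black wing knob is screwed down on the stud and let go, and the thread held against a 4 N upward pull before release; sign-off returned no verdict.

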